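# Make up two ward kits at the pharmacy bench

## Robot

A 6-joint arm with a two-finger parallel gripper is mounted at the origin on the work surface. World frame = base frame: x ahead of the robot, y to its left, z up, the work surface at z = 0. Lengths are in m, angles in degrees, forces in N, time in s.
With the tool pointing down it reaches from about 0.25 to 0.725 m from the base axis. Payload 9.7 kg.
Tool frame: the origin (TCP) lies midway between the tips of the shut fingers; the grasp point (between the pads) lies 19 mm behind it; z points along the fingers, y is the line along which they close (so a half turn about z gives the same grasp; the last joint's range is limited). The gripper opens to 85 mm and grips with 20 to 120 N. Pads are 22 mm wide; open, the fingers measure 114 mm over their backs; the gripper's body (76 mm by 85 mm) begins 54 mm behind the grasp point. The pads swing forward as they close: fully open they stand 13 mm farther back than shut.
Start: joints at [70.474, 4.979, 10.078, 95.1, 0, 90], TCP at [0.184, 0.518, 0.231] pointing down, gripper open.
Joint ranges: [-179.16, 179.16], [-48.56, 103.87], [-65.8, 70.77], [-126.05, 130.52], [-82.76, 87.17], [-180, 180]. Speed limits (degrees/s): [127.2, 127.2, 147.25, 180, 180, 180].

## Interface

Orientations are given as [roll, pitch, yaw] about the fixed x, y, z axes, in that order (R = Rz(yaw) Ry(pitch) Rx(roll)).
In Python, from workcell import * gives the robot as it stands.
- The arm moves only by the tool servo_tool, never from a script. Its argument "moves" is a list of rows, each a list of 4 numbers: the shift along the world's x, y, z in shares of 80 cm (1.0 is 80 cm), then the turn about the world's z in parts of the range, where 1.0 means pi rad. A call has 1 to 20 rows; each row is the pose to reach, as a shift and turn from the pose commanded when the call began; what a row does not reach only later rows make up. A row lasts 1/12 s, in which the tool goes at most 41.7 mm and 7.16 degrees, less where a joint would pass 70% of its speed; a pose out of reach is approached as far as the arm can. No shift or turn number may pass 1 either way. A call with a gripper value outside its range is refused whole. "claw" is the closure, from 0 (fully open) to 1 (shut), set as the call begins (left out, the last holds). The fingers move at their own pace and stop on an object; "force" is the grip in N (left out, the last holds). Time passes only in rows, so rows that repeat a pose let the fingers close. It gives the time, the measured TCP pose, the force, the opening and the grip force at its end, in the units of the state.
- get_obs(): the state, without advancing time (a new reading comes with each control period).
- camera(name): name is "side" or "top" or "wrist"; returns the picture (480x640x3 uint8, red, green, blue); there is no depth.
- get_calibration(name): a dict with "fx", "fy", "cx", "cy" (pixels), "k1" (the pictures are not rectified: a ray, as slopes to the right and down, at radius r is drawn at 1 + k1 r^2 times it, then the intrinsics apply), "rvec" (rotation vector, rad) and "tvec" (3), from world to camera coordinates, as OpenCV has them; the wrist camera has in their place "tool_from_camera" (4x4, takes a point from camera to tool coordinates, whose origin is the TCP and whose axes are the flange's). Camera axes: x right, y down, z forward; pixel columns grow to the right and rows downward; lengths in m; the calibration is good to about 2 mm. A picture is of the moment at which its call begins: read the wrist's pose just before it. get_calibration takes no time and is no camera call.
- job_done(): hands the job in; it is judged then, once.
The state is a dict: "time": time; "q": joint angles; "qd": joint speeds; "joint_efforts": joint torques, N m; "ee_pos": TCP position; "tcp_rot": TCP orientation; "wrist_force": force on the tool from outside, world axes, zero at the start; "torque": the same for the moment, N m; "opening": finger opening in m; "grasp_force": force on a finger pad.
Only numpy, scipy, OpenCV 4.12 (cv2) and the standard library are available. Lean on these libraries where they do the work, as an engineer would, in place of code of your own. Each camera call takes 0.05 s, during which the arm holds its last target. There are 200 camera calls.

## Task

Make up the two kits from the stock on the bench. The long three-cell tray gets the infusion bottle in its middle cell, with the small vial in one end cell and the carton in the other; the short two-cell tray gets the large vial in one cell and the black capped tube in the other. Stand each thing upright on the floor of its cell, setting it down rather than dropping it, and leave the tin and the tape roll where they are.

Things in the scene. Friction and masses are not known exactly. Their poses are not given: they have to be found in the camera images.
- infusion_bottle: white plastic infusion bottle with a paper band and a grey stopper, the largest of the stock: 46 mm in diameter up to 74 mm, then a sloping shoulder to a 20 to 26 mm neck, 105 mm tall, 0.1 to 0.2 kg. Origin: centre of its underside; z up along its axis. Stands upright on the bench, loose, in the stock area in the middle of the bench.
- large_vial: large amber glass vial with a metal crimp cap: 42 mm in diameter, straight up to 56 mm, then a narrower neck (26 mm, cap 31 mm), 75 mm tall, about 0.09 kg. Origin: centre of its underside; z up along its axis. Stands upright on the bench, loose, in the stock area in the middle of the bench.
- small_vial: small amber glass vial of the same make: 30 mm in diameter, straight up to 39 mm, then a narrower neck (19 mm, cap 24 mm), 58 mm tall, about 0.04 kg. Origin: centre of its underside; z up along its axis. Stands upright on the bench, loose, in the stock area in the middle of the bench.
- capped_tube: slim black tube with a long black cap: foot and cap 30 mm in diameter, between them 27 mm (paper band), cap from 55 mm up to the top at 90 mm, about 0.04 kg. Origin: centre of its underside; z up along its axis. Stands upright on the bench, loose, in the stock area in the middle of the bench.
- carton: upright square paper carton with a grey stripe around it, 36 x 36 mm and 80 mm tall, about 0.05 kg. Its faces are square to its x and y. Origin: centre of its underside; z up along its axis. Stands upright on the bench, loose, in the stock area in the middle of the bench.
- long_tray: the long kit tray, white rims and grey floor, fixed to the bench: 202 mm along its x, 70 mm along its y, rim and dividers 14 mm high and 4 mm thick, floor 3 mm thick. Three equal cells, 62 x 62 mm inside, centred at x = -66, 0 and +66 mm. Origin: centre of its underside, on the bench; z up.
- short_tray: the short kit tray, same make, fixed to the bench: 136 mm along its x, 70 mm along its y, rim and divider 14 mm high and 4 mm thick, floor 3 mm thick. Two equal cells, 62 x 62 mm inside, centred at x = -33 and +33 mm. Origin: centre of its underside, on the bench; z up.
- tin: low round aluminium tin, 60 mm in diameter and 26 mm tall, loose; it stands among the stock but is in neither kit. Origin: centre of its underside.
- tape_roll: roll of paper tape lying flat beyond the stock, 64 mm outside and 48 mm inside diameter, 19 mm tall, loose; in neither kit. Origin: centre of its underside.
Not all that is in view belongs to the job. Leave any purple look-alike of the short_tray alone.

How it is judged:
By the outcome, as a careful person would: the job done as asked, in the order asked, and still so for the second after the job is handed in, with the robot touching nothing.
It also fails if it takes over 96 s, if anything falls off the work surface, if the arm or the gripper's body presses on something with over 40 N, if the wrist force passes 120 N, or if a joint passes its speed limit or range.

## Working session

There is one attempt and no reset: what is moved stays moved. The work goes in short steps, Python scripts to look and compute and a tool call to move; the robot and the scene stay as the last step left them, time stands still between calls to the robot, and variables do not carry over. Pictures are saved under pics/ and viewed, at most 14 in all, crops included, and the job is handed in when it is done.

Besides the shell and the picture viewer there is one more tool, called by a JSON object that holds its "api" and its "payload". servo_tool: Moves the arm, as the interface text tells. Its arguments: {"type":"object","properties":{"moves":{"type":"array","items":{"type":"array","items":{"type":"number"}}},"claw":{"type":"number"},"force":{"type":"number"}},"required":["moves"]}

```bash
mkdir -p pics; ls
cat > h.py <<'E'
from workcell import *
import numpy as np, cv2
def save(n,im): cv2.imwrite('pics/'+n,cv2.cvtColor(im,cv2.COLOR_RGB2BGR))
E
python3 - <<'E'
from h import *
for n in('top','side'):
    save(n+'0.png',camera(n)); print(n,get_calibration(n))
print(get_calibration('wrist')); print(get_obs())
E
```

```text
pics
top {'fx': 584.4110619712202, 'fy': 584.4110619712202, 'cx': 322.70451680075104, 'cy': 239.5798626898538, 'k1': -0.019229265980738888, 'rvec': array([ 2.22094683, -2.18815669,  0.08922277]), 'tvec': array([-0.08211116,  0.59971341,  1.06616828])}
side {'fx': 610.5622223210559, 'fy': 610.5622223210559, 'cx': 325.533501812885, 'cy': 238.64652343105635, 'k1': -0.08677567180757133, 'rvec': array([ 2.38913561, -0.36574731,  0.14900736]), 'tvec': array([-0.61304414,  0.12193975,  1.01722788])}
{'fx': 349.61254793840106, 'fy': 349.61254793840106, 'cx': 329.3403057007084, 'cy': 243.19467435025135, 'k1': 0.002545720826822885, 'tool_from_camera': array([[-3.67030291e-05, -9.44345422e-01, -3.28955503e-01,
         8.55429628e-02],
       [ 9.99999977e-01,  3.44075968e-05, -2.10349680e-04,
         5.58654541e-04],
       [ 2.09961326e-04, -3.28955503e-01,  9.44345399e-01,
        -1.42457393e-01],
       [ 0.00000000e+00,  0.00000000e+00,  0.00000000e+00,
         1.00000000e+00]])}
{'time': 0.1, 'q': array([7.04729230e+01, 5.00732884e+00, 1.00397033e+01, 9.50998835e+01,
       5.94785797e-04, 9.00016121e+01]), 'qd': array([ 0.05506611, -0.05572769,  0.13938597,  0.02579796,  0.0544257 ,
       -0.04381745]), 'joint_efforts': array([-5.29460260e-05, -5.21561229e+01,  4.65652764e+01,  1.59533968e-02,
        1.61704480e-05,  4.76248374e-06]), 'ee_pos': array([0.18376758, 0.51817413, 0.23066627]), 'tcp_rot': array([-1.79932491e+02, -5.92885914e-04,  1.60471310e+02]), 'wrist_force': array([-0.02979536,  0.00558079,  0.07894045]), 'torque': array([-0.00511931, -0.03047632, -0.011512  ]), 'grasp_force': 0.0, 'opening': 0.08543249475224868}
```

View pics/top0.png

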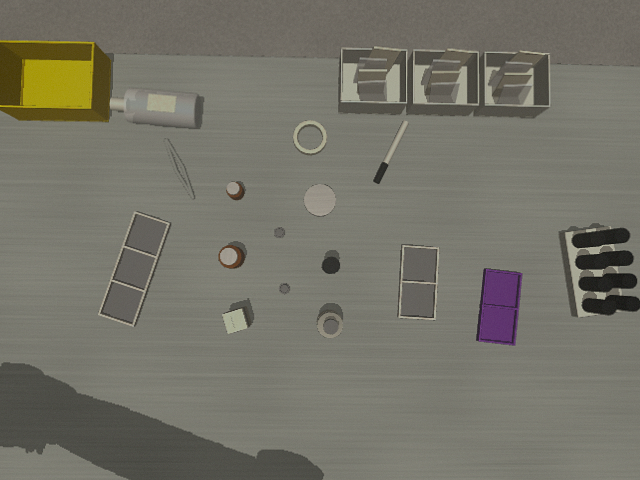

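View pics/side0.png

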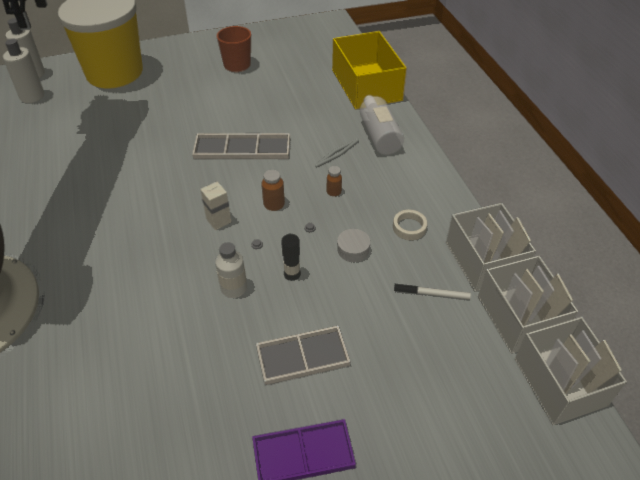

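Top view: the stock is small vial (235,189), large vial (231,257), carton (235,320), black tube (331,264) and bottle (330,323). The tin is at (320,200) and the tape roll at (310,137). The long tray is at (135,268), the short tray at (419,282), and the purple decoy at (500,306).

Possible mix-ups:
- Small vial (235,189) vs large vial (231,257): tell apart by size.
- Bottle (330,323) vs the lying bottle (160,107).
- Tube (331,264) vs the black racked tubes (600,270), the pen (390,152) and the stoppers (279,232) and (285,288).
- Short tray (419,282) vs purple tray (500,306).

I choose the upright stock in the middle and the white trays.

```bash
cat >> h.py <<'E'
def ray(c,uv):
    K=np.array([[c['fx'],0,c['cx']],[0,c['fy'],c['cy']],[0,0,1]])
    p=cv2.undistortPoints(np.array([[uv]],float),K,np.array([c['k1'],0,0,0.]))[0,0]
    d=np.array([p[0],p[1],1.])
    if 'rvec' in c:
        R=cv2.Rodrigues(c['rvec'])[0]; return -R.T@c['tvec'],R.T@d
def onz(c,uv,z):
    o,d=ray(c,uv); return (o+d*(z-o[2])/d[2])[:3]
def proj(c,P):
    K=np.array([[c['fx'],0,c['cx']],[0,c['fy'],c['cy']],[0,0,1]])
    return cv2.projectPoints(np.array([P],float),c['rvec'],c['tvec'],K,np.array([c['k1'],0,0,0.]))[0][0,0]
E
python3 - <<'E'
from h import *
im=cv2.imread('pics/top0.png'); c=get_calibration('top')
print('cam at',ray(c,(320,240))[0])
hsv=cv2.cvtColor(im,cv2.COLOR_BGR2HSV)
g=cv2.cvtColor(im,cv2.COLOR_BGR2GRAY)
for n,(x0,y0,x1,y1) in dict(long=(90,200,180,335),short=(390,235,448,328)).items():
    roi=g[y0:y1,x0:x1]
    m=(roi>150).astype(np.uint8)
    ct=max(cv2.findContours(m,0,2)[0],key=cv2.contourArea)
    b=cv2.boxPoints(cv2.minAreaRect(ct))+[x0,y0]
    W=np.array([onz(c,p,.014)[:2] for p in b])
    e=W-np.roll(W,-1,0); L=np.linalg.norm(e,axis=1)
    k=e[np.argmax(L)]
    print(n,b.tolist(),W.mean(0).round(4),L.round(4),'yaw',np.degrees(np.arctan2(k[1],k[0])))
for n,(u,v,z) in dict(small=(235,189,.058),large=(230,257,.075),carton=(235,320,.08),tube=(331,264,.09),bottle=(330,323,.105)).items():
    print(n,onz(c,(u,v),z).round(4), onz(c,(u,v),0).round(4))
save('c1.png',cv2.cvtColor(cv2.resize(im[170:345,200:365],None,fx=3.4,fy=3.4,interpolation=2),4))
print('crop org 200,170 x3.4')
E
```

```text
cam at [ 0.53958498 -0.04706274  1.09988471]
long [[97.49999809265137, 314.50000762939453], [110.19999885559082, 276.4000015258789], [145.29999542236328, 288.0999984741211], [132.59999084472656, 326.2000045776367]] [0.4817 0.2955] [0.0732 0.0683 0.0732 0.068 ] yaw 163.39407904375952
short [[398.1415386199951, 317.4523162841797], [402.17230796813965, 244.89846515655518], [439.05845642089844, 246.94769287109375], [435.0276870727539, 319.5015411376953]] [ 0.5246 -0.2531] [0.135  0.0694 0.1353 0.0689] yaw -2.995776640327614
small [0.6868 0.086  0.058 ] [0.695  0.0934 0.    ]
large [0.5646 0.0898 0.075 ] [0.5664 0.0999 0.    ]
carton [0.4557 0.0781 0.08  ] [0.4491 0.0879 0.    ]
tube [ 0.5547 -0.0864  0.09  ] [ 0.5561 -0.0899  0.    ]
bottle [ 0.4547 -0.0854  0.105 ] [ 0.4457 -0.0895  0.    ]
crop org 200,170 x3.4
```

View pics/c1.png

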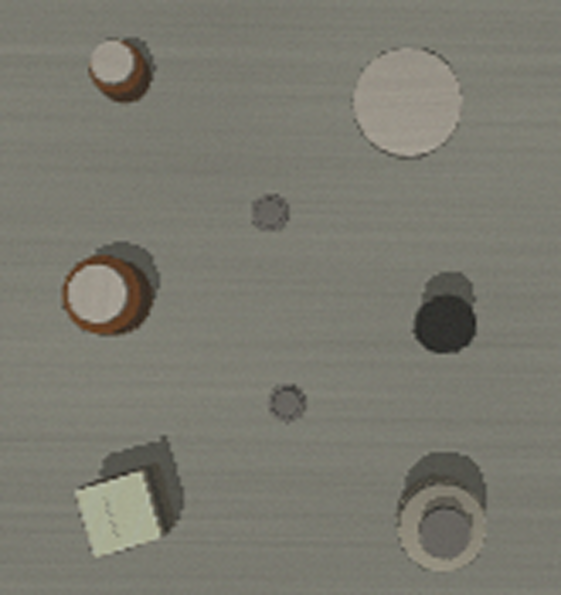

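The close crop (origin 200,170, scale 3.4) confirms the choice: small vial cap at (111,62), large vial cap (97,293), carton top (119,513), tube (445,323), bottle stopper (445,531). Next I refine these and the long tray.

Run:
```python
from h import *
im=cv2.imread('pics/top0.png'); c=get_calibration('top')
g=cv2.cvtColor(im,cv2.COLOR_BGR2GRAY); S=cv2.cvtColor(im,cv2.COLOR_BGR2HSV)[...,1]
x0,y0,x1,y1=90,200,180,335
for t in(115,130,140):
    m=(g[y0:y1,x0:x1]>t).astype(np.uint8)
    n,l,st,_=cv2.connectedComponentsWithStats(m)
    pts=np.argwhere(m&(l>0)&np.isin(l,[i for i in range(1,n) if st[i,4]>40]))[:,::-1].astype(np.float32)
    b=cv2.boxPoints(cv2.minAreaRect(pts))+[x0,y0]
    W=np.array([onz(c,p,.014)[:2] for p in b]); e=W-np.roll(W,-1,0);L=np.linalg.norm(e,axis=1);k=e[np.argmax(L)]
    print('long',t,W.mean(0).round(4),L.round(4),np.degrees(np.arctan2(k[1],k[0])))
def blob(mask,u,v,r=14):
    m=np.zeros_like(g); m[v-r:v+r,u-r:u+r]=mask[v-r:v+r,u-r:u+r]
    n,l,st,ce=cv2.connectedComponentsWithStats(m); i=1+np.argmax(st[1:,4])
    ct=cv2.findContours((l==i).astype(np.uint8),0,2)[0][0]
    return ce[i],st[i,4],ct
for n,u,v,z,mask in [('small',233,188,.058,g>115),('large',229,256,.075,g>115),('carton',235,321,.08,g>140),('tube',331,265,.09,g<58),('bottle',331,326,.105,g>112)]:
    r=18 if n in('carton','bottle') else 14
    ce,a,ct=blob(mask.astype(np.uint8),u,v,r)
    P=onz(c,ce,z); s=1/584*(1.1-z)
    print(n,ce.round(1),P.round(4),'dia',2*np.sqrt(a/np.pi)*s, 'rect',cv2.minAreaRect(ct))
    if n=='bottle':
        (cc,rr)=cv2.minEnclosingCircle(ct);print(' body?',cc,rr,onz(c,cc,.074).round(4),rr*2/584*(1.1-.074))
    if n=='carton':
        W=np.array([onz(c,p,z)[:2] for p in cv2.boxPoints(cv2.minAreaRect(ct))]);e=W-np.roll(W,-1,0);print(W.mean(0),np.linalg.norm(e,axis=1),np.degrees(np.arctan2(e[:,1],e[:,0])))
P=onz(c,(330.9,326.2),.105);print('stopper',P)
```

```text
long 115 [0.5457 0.2735] [0.1647 0.2474 0.1627 0.247 ] 1.5746399841741026
long 130 [0.5427 0.276 ] [0.2019 0.0707 0.2018 0.07  ] 162.9435998753324
long 140 [0.5426 0.2759] [0.202  0.0696 0.2019 0.0688] 162.81863184962816
small [230.7 186.2] [0.6918 0.0938 0.058 ] dia 0.04877856073058283 rect ((232.5, 187.5), (27.0, 27.0), 90.0)
large [228.1 255.9] [0.5665 0.0932 0.075 ] dia 0.030100386182033697 rect ((228.0, 256.0), (16.0, 16.0), 90.0)
carton [234.2 320.9] [0.4541 0.0795 0.08  ] dia 0.040293085451577754 rect ((234.15597534179688, 320.8532409667969), (20.497482299804688, 20.305919647216797), 73.3007583618164)
[0.45418436 0.0795165 ] [0.0349673  0.03537945 0.03491523 0.03533988] [ 107.4692327    17.9108174   -72.59643005 -162.00422825]
tube [330.7 264.9] [ 0.5532 -0.0858  0.09  ] dia 0.029724022298366275 rect ((330.5, 265.0), (16.0, 17.0), 90.0)
bottle [330.7 328.4] [ 0.4457 -0.0868  0.105 ] dia 0.05683567330860837 rect ((330.5, 325.5), (35.0, 35.0), 90.0)
 body? (330.5, 325.5) 24.748836517333984 [ 0.4477 -0.0876  0.074 ] 0.08695995296844064
stopper [ 0.44930321 -0.08703671  0.105     ]
```

Run:
```python
from h import *
c=get_calibration('side')
T=np.array([.5426,.276]);S=np.array([.5246,-.2531])
u=lambda a:np.array([np.cos(np.radians(a)),np.sin(np.radians(a))])
for n,P in dict(small=(.688,.0903,.058),large=(.5665,.0932,.075),carton=(.4542,.0795,.08),tube=(.5532,-.0858,.09),bottle=(.449,-.087,.105)).items(): print(n,proj(c,P).round(1),proj(c,(P[0],P[1],0)).round(1))
for n,C,a,l in(('long',T,162.9,.101),('short',S,-3,.068)):
    v=u(a);w=u(a+90)
    print(n,[proj(c,[*(C+i*l*v+j*.035*w),.014]).round(0).tolist() for i in(1,-1) for j in(1,-1)])
```

```text
small [333.9 169.7] [333.4 191.5]
large [271.6 174.7] [273.9 203.2]
carton [213.2 190. ] [218.6 220.4]
tube [289.8 239.3] [291.7 273.2]
bottle [226.9 247.9] [233.9 287.7]
long [[192.0, 154.0], [196.0, 133.0], [288.0, 154.0], [289.0, 133.0]]
short [[338.0, 325.0], [350.0, 361.0], [256.0, 342.0], [264.0, 380.0]]
```

Units first: shifts go in shares of 80 cm and turns go in shares of pi rad. So -60.5 cm / 80 = -0.7563, -56.8 cm / 80 = -0.71, 0.04 rad / 3.1416 = 0.0127.

{"api": "servo_tool", "payload": {"moves": [[0.0213,-0.0475,0,0.0127],[0.0413,-0.095,0,0.0127],[0.0625,-0.1425,0,0.0127],[0.0825,-0.19,0,0.0127],[0.1038,-0.2375,0,0.0127],[0.125,-0.285,0,0.0127],[0.145,-0.3313,0,0.0127],[0.1663,-0.3788,0,0.0127],[0.1863,-0.425,0,0.0127],[0.2075,-0.4738,0,0.0127],[0.2275,-0.52,0,0.0127],[0.2488,-0.5675,0,0.0127],[0.27,-0.615,0,0.0127],[0.29,-0.6625,0,0.0127],[0.3113,-0.71,0,0.0127],[0.3313,-0.7563,0,0.0127],[0.3313,-0.7563,0,0.0127],[0.3313,-0.7563,0,0.0127]], "claw": 0, "force": 30}}

```text
time: 1.6
ee_pos: [0.4488, -0.0883, 0.2304]
tcp_rot: [-180.0, -0.1, 162.5]
wrist_force: [0.5, 0.5, 0.1]
opening: 0.0854
grasp_force: 0.0
```

The side view agrees to 1–2 px. Descend to the bottle.

{"api": "servo_tool", "payload": {"moves": [[0,0.0013,-0.0438,0],[0,0.0013,-0.0875,0],[0,0.0013,-0.1313,0],[0,0.0013,-0.175,0],[0,0.0013,-0.2125,0],[0,0.0013,-0.2363,0],[0,0.0013,-0.2363,0],[0,0.0013,-0.2363,0]]}}

```text
time: 2.27
ee_pos: [0.4481, -0.0845, 0.0422]
tcp_rot: [-180.0, -0.1, 162.8]
wrist_force: [0.3, 0.8, 0.9]
opening: 0.0855
grasp_force: 0.0
```

{"api": "servo_tool", "payload": {"moves": [[0,0,0,0],[0,0,0,0],[0,0,0,0],[0,0,0,0],[0,0,0,0],[0,0,0,0],[0,0,0,0],[0,0,0,0]], "claw": 1}}

```text
time: 2.93
ee_pos: [0.4498, -0.0859, 0.0439]
tcp_rot: [180.0, 0.1, 162.8]
wrist_force: [-1.0, -1.0, 5.7]
opening: 0.0452
grasp_force: 29.9
```

In the tool's units: 36.2 cm / 80 = 0.4525, 9.4 cm / 80 = 0.1175.

{"api": "servo_tool", "payload": {"moves": [[0,0,0.025,0],[0,0,0.0625,0],[0,0,0.1063,0],[0,0,0.15,0],[0.0063,0.025,0.15,0],[0.0188,0.0688,0.15,0],[0.03,0.1175,0.15,0],[0.0425,0.165,0.15,0],[0.055,0.2125,0.15,0],[0.0675,0.26,0.15,0],[0.08,0.3075,0.15,0],[0.0925,0.355,0.15,0],[0.1038,0.4025,0.15,0],[0.1125,0.4363,0.15,0],[0.1175,0.4525,0.15,0],[0.1175,0.4525,0.15,0],[0.1175,0.4525,0.1125,0],[0.1175,0.4525,0.075,0],[0.1175,0.4525,0.0438,0],[0.1175,0.4525,0.0438,0]]}}

```text
time: 4.6
ee_pos: [0.5404, 0.2744, 0.072]
tcp_rot: [-179.7, -0.3, 162.7]
wrist_force: [-0.5, -1.0, -2.0]
opening: 0.0452
grasp_force: 31.4
```

Run:
```python
from h import *
a=camera('side')[90:290,130:400]
w=camera('wrist'); o=get_obs(); print(o['ee_pos'],o['tcp_rot'],o['wrist_force'],o['opening'],o['q'],o['time'])
save('p1.png',np.hstack([cv2.resize(a,(405,300)),cv2.resize(w,(395,300))]))
```

```text
[0.54247302 0.27557619 0.07758607] [-1.79945654e+02 -4.96992714e-02  1.62729887e+02] [ 0.39013883 -0.06065463 -0.62081501] 0.04536185676893401 [ 2.69325789e+01  1.27568381e+01  1.83569381e+00  7.91523737e+01
 -4.30890770e-03  4.42026709e+01] 4.7
```

View pics/p1.png

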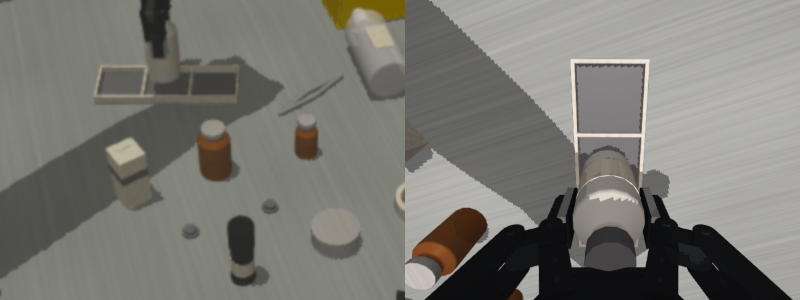

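The bottle is held upright and centred over the middle cell (wrist half, about x=610,y=190; side half (162,60)).

In the tool's units: -3.1 cm / 80 = -0.0388, -3 cm / 80 = -0.0375.

{"api": "servo_tool", "payload": {"moves": [[0,0,-0.015,0],[0,0,-0.0275,0],[0,0,-0.0338,0],[0,0,-0.0363,0],[0,0,-0.0375,0],[0,0,-0.0388,0],[0,0,-0.0388,0],[0,0,-0.0388,0]]}}

```text
time: 5.37
ee_pos: [0.5431, 0.2764, 0.047]
tcp_rot: [180.0, 0.0, 162.8]
wrist_force: [-2.0, -1.9, 3.3]
opening: 0.0454
grasp_force: 31.9
```

{"api": "servo_tool", "payload": {"moves": [[0,0,-0.0013,0],[0,0,-0.0013,0],[0,0,-0.0013,0]]}}

```text
time: 5.62
ee_pos: [0.5433, 0.2763, 0.0469]
tcp_rot: [180.0, 0.1, 162.8]
wrist_force: [-2.9, -3.7, 10.8]
opening: 0.0451
grasp_force: 32.5
```

{"api": "servo_tool", "payload": {"moves": [[0,0,0,0],[0,0,0,0],[0,0,0,0],[0,0,0,0],[0,0,0,0],[0,0,0,0]], "claw": 0}}

```text
time: 6.12
ee_pos: [0.5428, 0.2764, 0.0451]
tcp_rot: [-180.0, -0.0, 162.8]
wrist_force: [0.5, -0.5, 1.0]
opening: 0.0855
grasp_force: 0.0
```

In the tool's units: -18.6 cm / 80 = -0.2325, 14.5 cm / 80 = 0.1813.

{"api": "servo_tool", "payload": {"moves": [[0,0,0.0375,0],[0,0,0.0813,0],[0,0,0.125,0],[0.0125,-0.0163,0.15,0],[0.0375,-0.0488,0.15,0],[0.0675,-0.0875,0.15,0],[0.0988,-0.1275,0.15,0],[0.13,-0.1675,0.1375,0],[0.16,-0.2063,0.1125,0],[0.1813,-0.2325,0.0875,0],[0.1813,-0.2325,0.0625,0],[0.1813,-0.2325,0.025,0],[0.1813,-0.2325,-0.0125,0],[0.1813,-0.2325,-0.04,0],[0.1813,-0.2325,-0.04,0],[0.1813,-0.2325,-0.04,0]]}}

```text
time: 7.45
ee_pos: [0.687, 0.0903, 0.0123]
tcp_rot: [-179.9, -0.1, 162.8]
wrist_force: [-0.8, 0.6, -0.1]
opening: 0.0852
grasp_force: 0.0
```

{"api": "servo_tool", "payload": {"moves": [[0,0,0,0],[0,0,0,0],[0,0,0,0],[0,0,0,0],[0,0,0,0],[0,0,0,0],[0,0,0,0],[0,0,0,0],[0,0,0,0]], "claw": 1}}

```text
time: 8.2
ee_pos: [0.6884, 0.0904, 0.0146]
tcp_rot: [180.0, 0.1, 162.8]
wrist_force: [-0.8, -0.1, 4.5]
opening: 0.029
grasp_force: 29.7
```

Run:
```python
from h import *
a=camera('side')[90:290,130:400]
w=camera('wrist'); o=get_obs(); print(o['ee_pos'],o['tcp_rot'],o['wrist_force'],o['opening'],o['time'])
save('p2.png',np.hstack([cv2.resize(a,(405,300)),cv2.resize(w,(395,300))]))
```

```text
[0.68837704 0.09048101 0.0145895 ] [1.79955085e+02 9.04750437e-02 1.62766841e+02] [ 0.16128243 -0.35286319  5.6292854 ] 0.02900818149652988 8.3
```

View pics/p2.png

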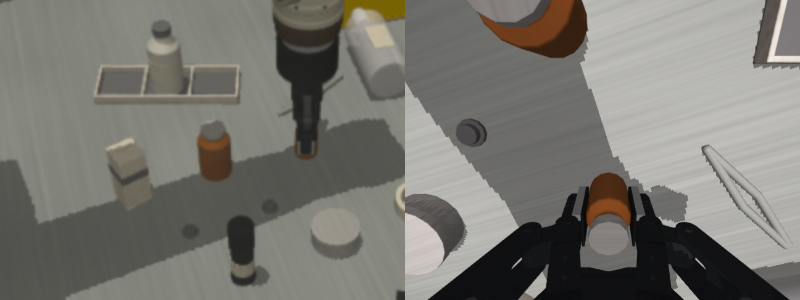

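Both views show the small vial between the pads at (608,210) and the bottle standing in the middle cell.

In the tool's units: 16.6 cm / 80 = 0.2075, -8.2 cm / 80 = -0.1025.

{"api": "servo_tool", "payload": {"moves": [[0,0,0.025,0],[0,0,0.0625,0],[-0.01,0.02,0.1,0],[-0.0275,0.055,0.1,0],[-0.0463,0.095,0.1,0],[-0.0663,0.135,0.1,0],[-0.085,0.1725,0.1,0],[-0.0975,0.1988,0.1,0],[-0.1025,0.2075,0.0875,0],[-0.1025,0.2075,0.0625,0],[-0.1025,0.2075,0.0375,0],[-0.1025,0.2075,0.0188,0],[-0.1025,0.2075,0.0113,0],[-0.1025,0.2075,0.0075,0],[-0.1025,0.2075,0.005,0],[-0.1025,0.2075,0.0038,0],[-0.1025,0.2075,0.0038,0]]}}

```text
time: 9.72
ee_pos: [0.6065, 0.2563, 0.0177]
tcp_rot: [179.9, 0.1, 162.7]
wrist_force: [-0.4, 0.3, -0.6]
opening: 0.0288
grasp_force: 29.8
```

In the tool's units: -0.1 cm / 80 = -0.0013.

{"api": "servo_tool", "payload": {"moves": [[0,0,0,0],[0,0,-0.0013,0],[0,0,-0.0013,0]]}}

```text
time: 9.97
ee_pos: [0.6067, 0.2564, 0.0176]
tcp_rot: [179.9, 0.1, 162.7]
wrist_force: [-3.8, -2.9, 11.3]
opening: 0.0293
grasp_force: 30.8
```

{"api": "servo_tool", "payload": {"moves": [[0,0,0,0],[0,0,0,0],[0,0,0,0],[0,0,0,0],[0,0,0,0],[0,0,0,0],[0,0,0,0]], "claw": 0}}

```text
time: 10.55
ee_pos: [0.6058, 0.2564, 0.0151]
tcp_rot: [-180.0, -0.0, 162.8]
wrist_force: [-0.4, -0.3, -0.2]
opening: 0.0856
grasp_force: 0.0
```

Run:
```python
from h import *
a=camera('side')[90:290,130:400]
w=camera('wrist'); o=get_obs(); print(o['ee_pos'],o['wrist_force'],o['opening'],o['time'])
save('p3.png',np.hstack([cv2.resize(a,(405,300)),cv2.resize(w,(395,300))]))
```

```text
[0.60579228 0.25636878 0.01518285] [0.73357651 0.55375935 0.28717692] 0.08540185775492508 10.65
```

View pics/p3.png

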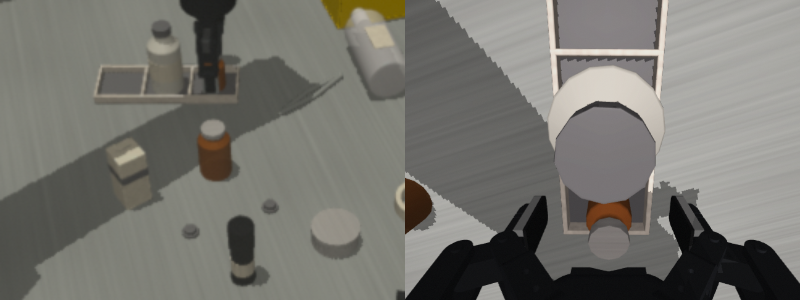

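The small vial stands upright in its end cell (608,225), and the bottle is in the middle cell. Next is the carton.

In the tool's units: -17.7 cm / 80 = -0.2213, -15.1 cm / 80 = -0.1888, 0.605 rad / 3.1416 = 0.1926.

{"api": "servo_tool", "payload": {"moves": [[0,0,0.0375,0],[0,0,0.0813,0],[0,0,0.125,0],[0,0,0.1625,0],[-0.0125,-0.015,0.1625,0.0318],[-0.035,-0.0413,0.1625,0.0637],[-0.0625,-0.0738,0.1625,0.0955],[-0.0938,-0.11,0.1625,0.1273],[-0.125,-0.1463,0.1625,0.1592],[-0.1563,-0.1825,0.1625,0.191],[-0.1788,-0.21,0.1625,0.1926],[-0.1888,-0.2213,0.1625,0.1926],[-0.1888,-0.2213,0.1375,0.1926],[-0.1888,-0.2213,0.1,0.1926],[-0.1888,-0.2213,0.0625,0.1926],[-0.1888,-0.2213,0.0313,0.1926],[-0.1888,-0.2213,0.0125,0.1926],[-0.1888,-0.2213,0.0125,0.1926],[-0.1888,-0.2213,0.0125,0.1926]]}}

```text
time: 12.23
ee_pos: [0.4546, 0.0795, 0.0252]
tcp_rot: [180.0, -0.1, -162.6]
wrist_force: [0.3, 0.4, 0.5]
opening: 0.0854
grasp_force: 0.0
```

{"api": "servo_tool", "payload": {"moves": [[0,0,0,0],[0,0,0,0],[0,0,0,0],[0,0,0,0],[0,0,0,0],[0,0,0,0],[0,0,0,0],[0,0,0,0],[0,0,0,0]], "claw": 1}}

```text
time: 12.98
ee_pos: [0.4554, 0.0795, 0.0262]
tcp_rot: [-180.0, 0.1, -162.6]
wrist_force: [-0.1, -0.1, 5.8]
opening: 0.0353
grasp_force: 26.5
```

Run:
```python
from h import *
a=camera('side')[90:290,130:400]
w=camera('wrist'); o=get_obs(); print(o['ee_pos'],o['tcp_rot'],o['wrist_force'],o['opening'],o['time'])
save('p4.png',np.hstack([cv2.resize(a,(405,300)),cv2.resize(w,(395,300))]))
```

```text
[0.45539617 0.07946108 0.02617577] [-1.79991517e+02  8.79063000e-02 -1.62574456e+02] [-0.66732396 -1.00476732  6.41589574] 0.03570237299396278 13.0833
```

View pics/p4.png

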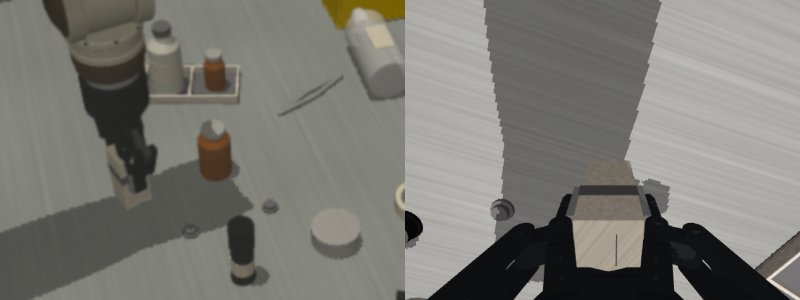

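The carton is square between the pads (610,230), and both stored vessels stand upright.

In the tool's units: 21.6 cm / 80 = 0.27, 2.5 cm / 80 = 0.0313, -0.602 rad / 3.1416 = -0.1916.

{"api": "servo_tool", "payload": {"moves": [[0,0,0.025,0],[0,0,0.0625,0],[0,0.0125,0.1,0],[0.005,0.0438,0.1,-0.0318],[0.01,0.0875,0.1,-0.0637],[0.015,0.1313,0.1,-0.0955],[0.02,0.175,0.1,-0.1273],[0.025,0.2188,0.1,-0.1592],[0.03,0.2538,0.1,-0.191],[0.0313,0.27,0.1,-0.1916],[0.0313,0.27,0.1,-0.1916],[0.0313,0.27,0.075,-0.1916],[0.0313,0.27,0.05,-0.1916],[0.0313,0.27,0.025,-0.1916],[0.0313,0.27,0.0125,-0.1916],[0.0313,0.27,0.0075,-0.1916],[0.0313,0.27,0.005,-0.1916],[0.0313,0.27,0.0038,-0.1916],[0.0313,0.27,0.0038,-0.1916]]}}

```text
time: 14.67
ee_pos: [0.4804, 0.2954, 0.0294]
tcp_rot: [179.9, 0.1, 162.9]
wrist_force: [0.0, 0.3, -0.5]
opening: 0.036
grasp_force: 27.4
```

In the tool's units: -0.1 cm / 80 = -0.0013.

{"api": "servo_tool", "payload": {"moves": [[0,0,0,0],[0,0,-0.0013,0],[0,0,-0.0013,0]]}}

```text
time: 14.92
ee_pos: [0.4805, 0.2957, 0.0292]
tcp_rot: [179.9, 0.1, 162.9]
wrist_force: [-2.6, -1.9, 9.6]
opening: 0.0361
grasp_force: 28.5
```

{"api": "servo_tool", "payload": {"moves": [[0,0,0,0],[0,0,0,0],[0,0,0,0],[0,0,0,0],[0,0,0,0],[0,0,0,0],[0,0,0,0]], "claw": 0}}

```text
time: 15.5
ee_pos: [0.4798, 0.2954, 0.0272]
tcp_rot: [-180.0, -0.0, 162.9]
wrist_force: [-0.8, 0.4, -0.9]
opening: 0.0856
grasp_force: 0.0
```

In the tool's units: -20.2 cm / 80 = -0.2525, -18.6 cm / 80 = -0.2325, 0.247 rad / 3.1416 = 0.0786.

{"api": "servo_tool", "payload": {"moves": [[0,0,0.0375,0],[0,0,0.0813,0],[0,0,0.125,0],[0,0,0.1563,0],[0.0125,-0.0288,0.1563,0.0318],[0.0288,-0.0675,0.1563,0.0637],[0.0475,-0.11,0.1563,0.0786],[0.0663,-0.1538,0.1563,0.0786],[0.085,-0.1975,0.1563,0.0786],[0.1,-0.2325,0.15,0.0786],[0.1088,-0.2525,0.1375,0.0786],[0.1088,-0.2525,0.1125,0.0786],[0.1088,-0.2525,0.075,0.0786],[0.1088,-0.2525,0.0375,0.0786],[0.1088,-0.2525,0.0063,0.0786],[0.1088,-0.2525,-0.0113,0.0786],[0.1088,-0.2525,-0.0113,0.0786],[0.1088,-0.2525,-0.0113,0.0786]]}}

```text
time: 17.0
ee_pos: [0.5664, 0.0933, 0.018]
tcp_rot: [-180.0, -0.1, 177.1]
wrist_force: [0.4, 0.5, 0.6]
opening: 0.0854
grasp_force: 0.0
```

{"api": "servo_tool", "payload": {"moves": [[0,0,0,0],[0,0,0,0],[0,0,0,0],[0,0,0,0],[0,0,0,0],[0,0,0,0],[0,0,0,0],[0,0,0,0],[0,0,0,0]], "claw": 1}}

```text
time: 17.75
ee_pos: [0.5675, 0.0935, 0.0196]
tcp_rot: [180.0, 0.1, 177.1]
wrist_force: [-1.6, -0.3, 5.8]
opening: 0.0413
grasp_force: 30.2
```

Run:
```python
from h import *
a=camera('side')[90:290,130:400]
w=camera('wrist'); o=get_obs(); print(o['ee_pos'],o['tcp_rot'],o['wrist_force'],o['opening'],o['time'])
save('p5.png',np.hstack([cv2.resize(a,(405,300)),cv2.resize(w,(395,300))]))
```

```text
[0.56747143 0.09343674 0.01959057] [1.79980011e+02 1.06924447e-01 1.77088609e+02] [-0.47800729 -0.52802722  6.52272042] 0.041445080350204416 17.85
```

View pics/p5.png

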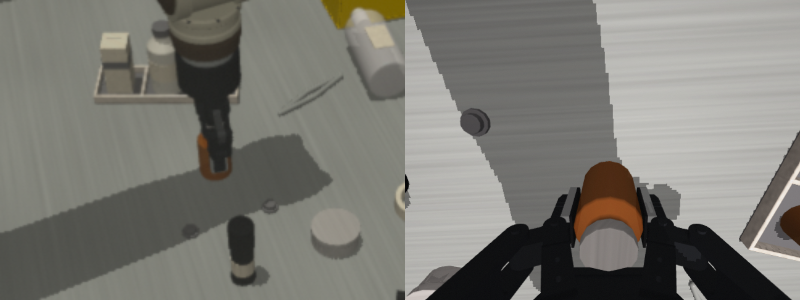

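The large vial is gripped upright (610,215), and the carton stands in its cell (115,62).

In the tool's units: -34.8 cm / 80 = -0.435, -32.5 cm / 80 = -0.4063.

{"api": "servo_tool", "payload": {"moves": [[0,0,0.025,0],[0,0,0.0625,0],[0,0,0.1063,0],[0,0,0.15,0],[0,-0.0188,0.1625,0],[-0.0013,-0.0625,0.1625,0],[-0.0025,-0.1125,0.1625,0],[-0.0038,-0.1625,0.1625,0],[-0.005,-0.2125,0.1625,0],[-0.0063,-0.2625,0.1625,0],[-0.0075,-0.3125,0.1625,0],[-0.0088,-0.3625,0.15,0],[-0.01,-0.4063,0.125,0],[-0.0113,-0.435,0.1,0],[-0.0113,-0.435,0.0688,0],[-0.0113,-0.435,0.0375,0],[-0.0113,-0.435,0.0188,0],[-0.0113,-0.435,0.01,0],[-0.0113,-0.435,0.0063,0],[-0.0113,-0.435,0.0038,0]]}}

```text
time: 19.52
ee_pos: [0.5576, -0.2546, 0.0226]
tcp_rot: [-180.0, -0.0, 177.1]
wrist_force: [-10.1, 4.1, 18.8]
opening: 0.0414
grasp_force: 32.3
```

In the tool's units: -0.1 cm / 80 = -0.0013.

{"api": "servo_tool", "payload": {"moves": [[0,0,0,0],[0,0,0,0],[0,0,-0.0013,0],[0,0,-0.0013,0]]}}

```text
time: 19.85
ee_pos: [0.5586, -0.2548, 0.0226]
tcp_rot: [-179.9, 0.1, 177.1]
wrist_force: [-3.7, 1.6, 10.9]
opening: 0.0417
grasp_force: 31.6
```

{"api": "servo_tool", "payload": {"moves": [[0,0,0,0],[0,0,0,0],[0,0,0,0],[0,0,0,0],[0,0,0,0],[0,0,0,0],[0,0,0,0]], "claw": 0}}

```text
time: 20.43
ee_pos: [0.5578, -0.2546, 0.0202]
tcp_rot: [180.0, -0.0, 177.1]
wrist_force: [0.0, 0.3, 0.6]
opening: 0.0856
grasp_force: 0.0
```

In the tool's units: 16.9 cm / 80 = 0.2113, 15.5 cm / 80 = 0.1938.

{"api": "servo_tool", "payload": {"moves": [[0,0,0.0375,0],[0,0,0.0813,0],[0,0,0.125,0],[-0.0013,0.025,0.15,0],[-0.0013,0.0688,0.15,0],[-0.0025,0.1125,0.15,0],[-0.0038,0.1563,0.15,0],[-0.005,0.1938,0.15,0],[-0.005,0.2113,0.15,0],[-0.005,0.2113,0.1375,0],[-0.005,0.2113,0.1,0],[-0.005,0.2113,0.0625,0],[-0.005,0.2113,0.0375,0],[-0.005,0.2113,0.0375,0],[-0.005,0.2113,0.0375,0]]}}

```text
time: 21.68
ee_pos: [0.5531, -0.0864, 0.0494]
tcp_rot: [180.0, -0.1, 177.0]
wrist_force: [-0.2, -0.3, 1.2]
opening: 0.0852
grasp_force: 0.0
```

{"api": "servo_tool", "payload": {"moves": [[0,0,0,0],[0,0,0,0],[0,0,0,0],[0,0,0,0],[0,0,0,0],[0,0,0,0],[0,0,0,0],[0,0,0,0],[0,0,0,0]], "claw": 1}}

```text
time: 22.43
ee_pos: [0.5544, -0.0857, 0.0512]
tcp_rot: [-180.0, 0.1, 177.1]
wrist_force: [-0.5, -0.4, 6.1]
opening: 0.0294
grasp_force: 30.4
```

Run:
```python
from h import *
a=camera('side')[200:400,160:430]
w=camera('wrist'); o=get_obs(); print(o['ee_pos'],o['tcp_rot'],o['wrist_force'],o['opening'],o['time'])
save('p6.png',np.hstack([cv2.resize(a,(405,300)),cv2.resize(w,(395,300))]))
```

```text
[ 0.55439246 -0.0857192   0.05119632] [-1.79984830e+02  9.27677853e-02  1.77091373e+02] [-0.33419181  0.04909532  5.73038299] 0.029258930773379127 22.5333
```

View pics/p6.png

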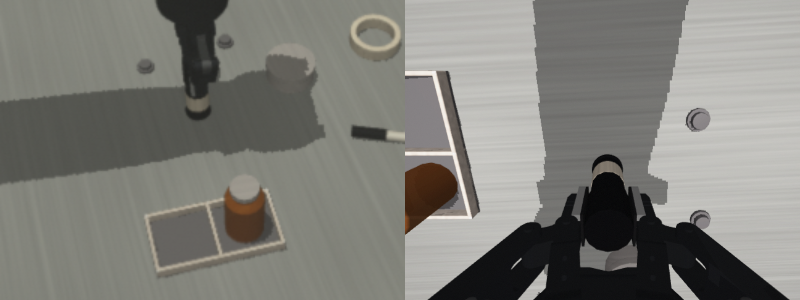

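The tube is gripped by its cap (608,215), and the large vial stands in the far cell of the short tray (244,210).

In the tool's units: -16.6 cm / 80 = -0.2075, -6.2 cm / 80 = -0.0775.

{"api": "servo_tool", "payload": {"moves": [[0,0,0.025,0],[0,0,0.0625,0],[0,0,0.1063,0],[-0.0075,-0.02,0.1188,0],[-0.0225,-0.06,0.1188,0],[-0.0388,-0.1025,0.1188,0],[-0.055,-0.145,0.1188,0],[-0.0688,-0.185,0.1188,0],[-0.0775,-0.2075,0.1188,0],[-0.0775,-0.2075,0.1,0],[-0.0775,-0.2075,0.0625,0],[-0.0775,-0.2075,0.0313,0],[-0.0775,-0.2075,0.0163,0],[-0.0775,-0.2075,0.01,0],[-0.0775,-0.2075,0.0063,0],[-0.0775,-0.2075,0.0038,0],[-0.0775,-0.2075,0.0038,0],[-0.0775,-0.2075,0.0038,0]]}}

```text
time: 24.03
ee_pos: [0.4925, -0.2518, 0.0545]
tcp_rot: [-180.0, 0.1, 177.1]
wrist_force: [-1.3, 0.3, -1.1]
opening: 0.029
grasp_force: 30.1
```

In the tool's units: -0.1 cm / 80 = -0.0013.

{"api": "servo_tool", "payload": {"moves": [[0,0,0,0],[0,0,-0.0013,0],[0,0,-0.0013,0]]}}

```text
time: 24.28
ee_pos: [0.4927, -0.2521, 0.0539]
tcp_rot: [-179.9, 0.1, 177.1]
wrist_force: [0.5, -0.6, 7.8]
opening: 0.0294
grasp_force: 29.9
```

Contact is on the floor. Release and retreat up and clear.

{"api": "servo_tool", "payload": {"moves": [[0,0,0,0],[0,0,0,0],[0,0,0,0],[0,0,0,0],[0,0,0,0],[0,0,0,0],[0,0,0,0]], "claw": 0}}

```text
time: 24.87
ee_pos: [0.4918, -0.2516, 0.0522]
tcp_rot: [180.0, -0.0, 177.1]
wrist_force: [0.2, 0.6, -0.6]
opening: 0.0854
grasp_force: 0.0
```

In the tool's units: 18 cm / 80 = 0.225, 16 cm / 80 = 0.2.

{"api": "servo_tool", "payload": {"moves": [[0,0,0.0375,0],[0,0,0.0813,0],[0,0,0.125,0],[0,0,0.1625,0],[0,0,0.2,0],[-0.0375,0.0313,0.225,0],[-0.075,0.0625,0.225,0],[-0.1125,0.0938,0.225,0],[-0.15,0.125,0.225,0],[-0.175,0.15,0.225,0],[-0.175,0.175,0.225,0],[-0.175,0.175,0.225,0],[-0.175,0.175,0.225,0]]}}

```text
time: 25.95
ee_pos: [0.3518, -0.1112, 0.2327]
tcp_rot: [-180.0, 0.1, 177.2]
wrist_force: [-0.6, 0.4, -0.7]
opening: 0.0856
grasp_force: 0.0
```

Run:
```python
from h import *
t=camera('top')[120:345,90:450]; save('p7t.png',cv2.resize(t,None,fx=2.2,fy=2.2))
s=camera('side')[110:400,170:450]; save('p7s.png',cv2.resize(s,None,fx=2,fy=2)); print(get_obs()['ee_pos'],get_obs()['time'])
```

```text
[ 0.35210745 -0.1119455   0.23227582] 26.05
```

View pics/p7t.png

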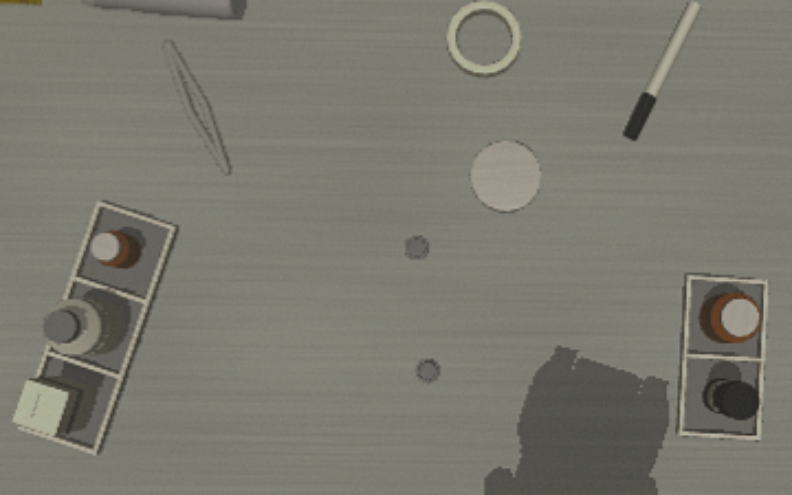

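View pics/p7s.png

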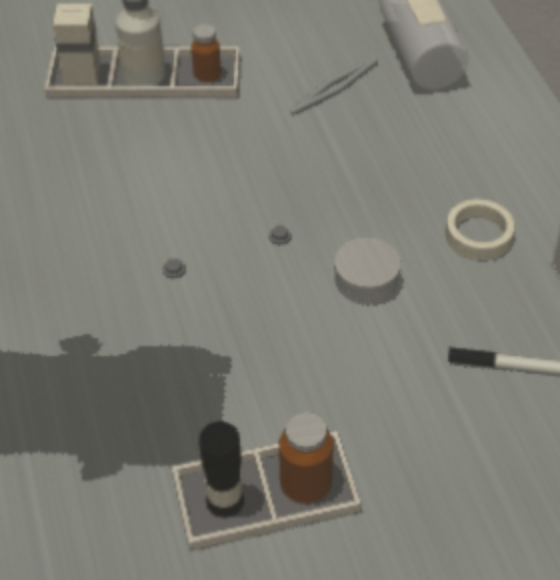

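All five items stand upright in their cells: in the side view, carton (77,45), bottle (140,45), small vial (206,55), tube (222,468) and large vial (306,460). The tin and tape roll have not moved.

```bash
python3 -c "
from workcell import *
print(job_done())"
```

```text
the job is handed in; nothing more can be done
None
```

Both kits are made up and the job is handed in: all five items stand upright in their cells, the tin and tape roll were not moved, and the robot's clock read about 26 s of the 96 s allowed.

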